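# Set the shadow gauge with its two masters and hold the slide in the beam

### The job

Set up the shadow gauge for its two-point calibration: take the masters from the wooden block and stand the green one (minimum) fully down in pocket 1 of the slide, then the red one (maximum) fully down in pocket 2, leaving the yellow one in the block. Then draw the spring-return slide out by its handle until its black line meets the red pointers and keep it held there, line to pointers, for the reading: finish while still holding the handle. Do not knock the lamp house or the lens, and leave everything else on the bench where it is.

Things in the scene. Friction and masses are not known exactly. Their poses are not given: they have to be found in the camera images.
- gauge_base: fixed bed of the gauge: aluminium plate 310 x 110 mm, top 22 mm above the bench, with a steel guide rail along its middle, a home stop at the far end and the return-spring tube along its +y edge. Origin: on the bench below the middle of the guide; x runs along the guide, away from the handle; the slide is pulled along -x, roughly towards the robot
- slide (a joint): travel of the slide, m: 0 = home (its start), grows as it is drawn along gauge_base -x, at most 0.095. Spring pulls home with 4 N at 0, 8 to 9 N at 0.07, damped. The slide is a dark steel plate 60 mm wide with the aluminium nest block (90 mm along the guide x 60 mm, top 66 mm above the bench) at its far end and the handle at its near end, 130 mm from the nest's middle
- pocket1 (a point): centre of the mouth of pocket 1, the far pocket of the nest block (one blue dot either side), in the top face 66 mm above the bench: round hole 14 mm diameter, 19 mm deep, mouth chamfered 2 mm; a seated master has its flange on the top face and its origin 16 mm below this point. Rides with the slide; axes as gauge_base
- pocket2 (a point): the same for pocket 2 (two blue dots either side), 40 mm nearer the handle
- slide_line (a point): middle of the black line drawn across the top of the nest block and down its sides, halfway between the two pockets, at the top face. Rides with the slide; axes as gauge_base
- mark (a point): where that line has to be: midway between the tips of the two red pointers that stand either side of the slide at the light beam, at the height of the nest's top face. 53 to 77 mm from the line's home along gauge_base -x, differing between set-ups; fixed. Axes as gauge_base
- handle: the slide's pull handle, an upright black grip at its near end. Origin: middle of the grip bar, 80 mm above the bench. The bar is round, 12 mm diameter, 90 mm long, level, along y (across the guide); its legs slope inward to the slide plate, whose top is 36 mm below the bar. Axes as gauge_base. At least 75 mm free before and behind the bar
- optics: fixed optics: black ribbed lamp house on the +y side, receiving lens with blue camera on the -y side. Origin on the bench below the mark, axes as gauge_base. Lens faces 80 mm either side of the guide; both reach out to 200 mm, are up to 76 mm wide in x (plus a knob to +50 mm) and 116 mm high. The red pointers end 36 mm from the guide's middle, 69 mm high
- master_block: the masters' wooden storage block, fixed, 130 x 50 x 40 mm tall, three holes like the pockets in a row along its x, 42 mm apart (the masters stand in them in any order, flange on the top face). Origin: centre of its underside
- master_green: setting master, 66 mm tall, standing upright: steel spigot 12 mm diameter x 16 mm (chamfered foot), flange 22 mm diameter x 4 mm, gauging cylinder 8 mm diameter x 22 mm, green plastic head 16 mm diameter x 24 mm to grip by. 40 to 65 g. Origin: centre of the spigot's underside, z up along the axis; the head's middle is 54 mm above it. The minimum master, for pocket 1
- master_red: setting master, 66 mm tall, standing upright: steel spigot 12 mm diameter x 16 mm (chamfered foot), flange 22 mm diameter x 4 mm, gauging cylinder 12 mm diameter x 22 mm, red plastic head 16 mm diameter x 24 mm to grip by. 40 to 65 g. Origin: centre of the spigot's underside, z up along the axis; the head's middle is 54 mm above it. The maximum master, for pocket 2
- master_yellow: setting master, 66 mm tall, standing upright: steel spigot 12 mm diameter x 16 mm (chamfered foot), flange 22 mm diameter x 4 mm, gauging cylinder 10 mm diameter x 22 mm, yellow plastic head 16 mm diameter x 24 mm to grip by. 40 to 65 g. Origin: centre of the spigot's underside, z up along the axis; the head's middle is 54 mm above it. The nominal master: stays in the block
- caliper: digital caliper lying flat, 235 mm, right of the gauge; leave alone
- loupe: black eyepiece loupe 36 mm diameter, 40 mm tall, standing in front of the lamp house and block; leave alone
- cleaner: white lens-cleaner bottle 42 mm diameter, 115 mm tall, beyond the gauge; leave alone
- lens_brush: lens brush lying flat, 160 mm, beyond the block; leave alone
- micrometer: blue micrometer lying flat, about 130 x 60 mm, beyond the gauge; leave alone
- screwdriver: black-handled screwdriver lying flat, 170 mm, beyond the block; leave alone

How it is judged:
On the way, in this order (a step that is already met when the one before it is completed fails the run):
1. the green master stands fully down in pocket 1, let go, the red one not yet in the nest (horizontal distance between master_green and pocket1 below 0.003 m and z of master_green in the frame of pocket1 below -0.0135 m and angle between master_green's own z axis and vertical below 0.08 rad and contact force between the fingers and master_green below 0.3 N and horizontal distance between master_red and pocket2 above 0.03 m), for 0.2 s.
2. the red master stands fully down in pocket 2, let go, green still in pocket 1 (horizontal distance between master_green and pocket1 below 0.003 m and z of master_green in the frame of pocket1 below -0.0135 m and angle between each of master_green, master_red's own z axis and vertical below 0.08 rad and horizontal distance between master_red and pocket2 below 0.003 m and z of master_red in the frame of pocket2 below -0.0135 m and contact force between the fingers and master_red below 0.3 N), for 0.2 s.
3. the slide is held out by its handle with its line at the pointers, both masters seated (x of slide_line in the frame of mark between -0.004 and 0.004 m and velocity of joint slide between -0.01 and 0.01 m/s and contact force between the fingers and handle above 2 N and horizontal distance between master_green and pocket1 below 0.003 m and z of master_green in the frame of pocket1 below -0.0135 m and angle between each of master_green, master_red's own z axis and vertical below 0.08 rad and horizontal distance between master_red and pocket2 below 0.003 m and z of master_red in the frame of pocket2 below -0.0135 m), for 0.3 s.
At the end, for the whole second after the job is handed in: Gripper holding the handle (over 2 N), slide at rest, black line within 4 mm of the pointers; green in pocket 1 and red in pocket 2, within 3 mm of the axis, 13.5 mm or more deep, tilted under 0.08 rad; yellow master within 15 mm and the other things within 30 mm of their starts (all of step 3 and distance of master_yellow from where it was at the start of the episode below 0.015 m and distance of each of caliper, loupe, cleaner, lens_brush, micrometer, screwdriver from where it was at the start of the episode below 0.03 m); the arm keeps its last pose, push and grip.
It fails at once if the lamp house, lens or pointers are knocked (over 8 N) (contact force between any of the fingers, the arm, master_green, master_red and optics above 8 N).
It fails at once if the yellow master is taken out or anything else on the bench is pushed away (distance of master_yellow from where it was at the start of the episode above 0.015 m or distance of any of caliper, loupe, cleaner, lens_brush, micrometer, screwdriver from where it was at the start of the episode above 0.03 m).
It also fails if it takes over 72 s, if anything falls off the work surface, if the arm or the gripper's body presses on something with over 40 N, if the wrist force passes 120 N, or if a joint passes its speed limit or range.

### The arm

A 7-joint arm with a two-finger parallel gripper is mounted at the origin on the work surface. World frame = base frame: x ahead of the robot, y to its left, z up, the work surface at z = 0. Lengths are in m, angles in rad, forces in N, time in s.
With the tool pointing down it reaches from about 0.4 to 0.85 m from the base axis. Payload 10.4 kg.
Tool frame: the origin (TCP) lies midway between the tips of the shut fingers; the grasp point (between the pads) lies 19 mm behind it (manip.pinch_z is the distance from the TCP to the grasp point, in m); y points along the fingers, x is the direction in which the jaws open and shut, and the axes are right-handed (so a half turn about y gives the same grasp; the last joint's range is limited). The gripper opens to 85 mm and grips with 20 to 120 N. Pads are 22 mm wide; open, the fingers measure 114 mm over their backs; the gripper's body (76 mm by 85 mm) begins 54 mm behind the grasp point. The pads swing forward as they close: fully open they stand 13 mm farther back than shut.
Start: joints at [1.232, 0.332, -0.065, 1.46, 0.022, 1.35, -0.088], TCP at [0.194, -0.594, 0.231] pointing down, gripper open.
Joint ranges: [-2.6, 2.6], [-0.5, 2.12], [-1.47, 1.34], [0.16, 2.42], [-1.27, 4.41], [0.06, 2.06], [-2.6, 2.6]. Speed limits (rad/s): [2.22, 2.22, 2.79, 2.79, 3.14, 3.14, 3.14].

### API

Orientations are given as a unit quaternion [x, y, z, w].
In Python, from workcell import manip gives the robot as it stands.
- The arm moves only by the shell command python3 -m pendant 'ROWS' [OPENING] [FORCE]. ROWS is a JSON object of lists of equal length, an entry for each row: "offset": the shift along the tool's x, y, z scaled (see below), a list of three; "turn": the turn, a rotation vector about the tool's x, y, z scaled (see below), a list of three. A call has 1 to 12 rows; each row is the pose to reach, as a shift and turn from the pose measured when the call began, along the tool's axes at that moment; what a row does not reach only later rows make up. The controller multiplies each number of a shift by 200 mm and each number of a turn by 45 degrees. A row lasts 1/8 s, in which the tool goes at most 62.5 mm and 10.7 degrees, less where a joint would pass 70% of its speed; a pose out of reach is approached as far as the arm can. A call with a number of a shift or a turn outside -1 to 1 is refused whole. A call with a gripper value outside its range is refused whole. OPENING is the opening in per cent of the stroke, from 0 (shut) to 100 (fully open), set as the call begins (- or left out, the last holds). The fingers move at their own pace and stop on an object; FORCE is the grip in N (left out, the last holds). Time passes only in rows, so rows that repeat a pose let the fingers close. It gives the time, the measured TCP pose, the force and the opening at its end, in the units of the state.
- manip.get_obs(): the state, without advancing time (a new reading comes with each control period).
- manip.camera(name): name is "scene" or "top" or "wrist"; returns (picture, depth): 384x512x3 uint8, red, green, blue; 384x512 float32, m along the optical axis (not along the pixel's ray), 0 where there is no reading.
- manip.camera_model(name): a dict with "intrinsics" (3x3 intrinsics, pixels), "R" (3x3) and "t" (3): a world point X has camera coordinates R X + t; the wrist camera has in their place "tool_from_camera" (4x4, takes a point from camera to tool coordinates, whose origin is the TCP and whose axes are the tool frame's). Camera axes: x right, y down, z forward; pixel columns grow to the right and rows downward; lengths in m; the calibration is good to about 2 mm. A picture is of the moment at which its call begins: read the wrist's pose just before it. camera_model takes no time and is no camera call.
- manip.hand_in(): hands the job in, once; it reports no verdict.
The state is a dict: "clock": time; "joint_pos": joint angles; "joint_velocities": joint speeds; "tau": joint torques, N m; "position": TCP position; "ee_rot": TCP orientation; "ft_force": force on the tool from outside, world axes, zero at the start; "torque": the same for the moment, N m; "grip_width": opening from 0.0 (shut) to 1.0 (fully open).
Only numpy, scipy, OpenCV 4.12 (cv2) and the standard library are available. Lean on these libraries where they do the work, as an engineer would, in place of code of your own. Each camera call takes 0.05 s, during which the arm holds its last target. There are 200 camera calls.

## Working session

There is one attempt and no reset: what is moved stays moved. The work goes in short steps, Python scripts to look and compute and a shell command to move; the robot and the scene stay as the last step left them, time stands still between calls to the robot, and variables do not carry over. Pictures are saved under pics/ and viewed, about 8 in all and at most 12, crops included, and the job is handed in when it is done.

```bash
mkdir -p pics
python3 - <<'E'
from workcell import manip
import cv2,numpy as np
o=manip.get_obs();print({k:np.round(v,4) for k,v in o.items()})
for n in("top","scene"):
    p,d=manip.camera(n);np.savez(f"pics/{n}.npz",p=p,d=d);cv2.imwrite(f"pics/{n}.png",cv2.resize(p[:,:,::-1],(800,600)))
    m=manip.camera_model(n);print(n,{k:np.round(v,4).tolist() for k,v in m.items()})
print(np.round(manip.camera_model("wrist")["tool_from_camera"],4),manip.pinch_z)
E
```

```text
{'clock': np.float64(0.0), 'joint_pos': array([ 1.2324,  0.3329, -0.0647,  1.461 ,  0.0216,  1.3499, -0.0885]), 'joint_velocities': array([ 0.0004,  0.0005,  0.0009, -0.0001,  0.0004, -0.0011,  0.0013]), 'tau': array([ 5.00000e-04, -6.25447e+01,  4.92000e-02, -3.91594e+01,
        1.61000e-02,  1.00000e-02,  1.00000e-04]), 'position': array([ 0.194 , -0.5937,  0.2305]), 'ee_rot': array([-0.5721,  0.4156, -0.4147,  0.5727]), 'ft_force': array([-0.3701, -0.6828, -0.7726]), 'torque': array([-0.0188,  0.003 , -0.0159]), 'grip_width': np.float64(0.999)}
top {'intrinsics': [[466.0287, 0.0, 253.4976], [0.0, 466.0287, 199.8226], [0.0, 0.0, 1.0]], 'R': [[-0.014, -0.9999, -0.0083], [-0.9823, 0.0153, -0.1868], [0.1869, 0.0056, -0.9824]], 't': [-0.0495, 0.6038, 1.5201]}
scene {'intrinsics': [[442.3401, 0.0, 262.7374], [0.0, 442.3401, 190.9804], [0.0, 0.0, 1.0]], 'R': [[-0.7301, 0.6833, -0.0081], [0.5023, 0.5285, -0.6844], [-0.4633, -0.5037, -0.7291]], 't': [0.4815, -0.2134, 1.7317]}
[[ 1.000e+00 -6.000e-04 -2.000e-04 -1.000e-03]
 [-0.000e+00 -2.969e-01  9.549e-01 -1.416e-01]
 [-6.000e-04 -9.549e-01 -2.969e-01  7.610e-02]
 [ 0.000e+00  0.000e+00  0.000e+00  1.000e+00]] 0.0187
```

View pics/top.png

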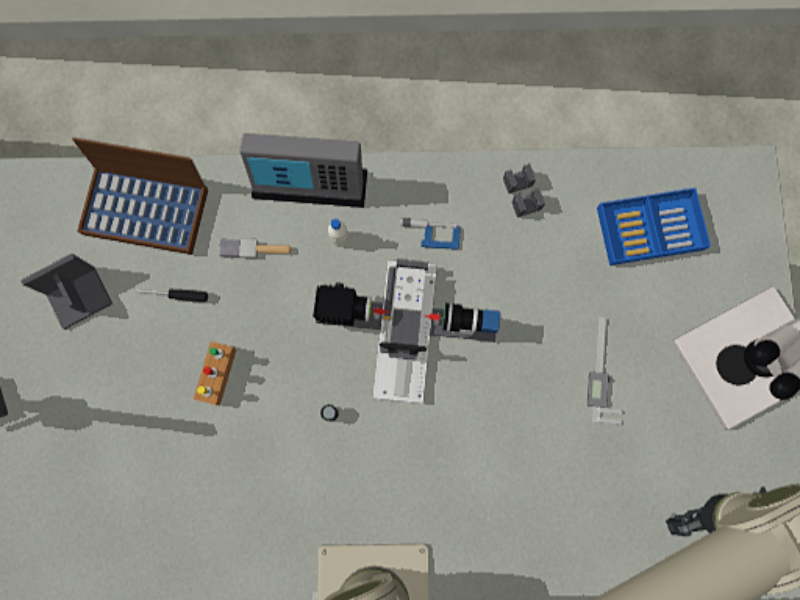

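View pics/scene.png

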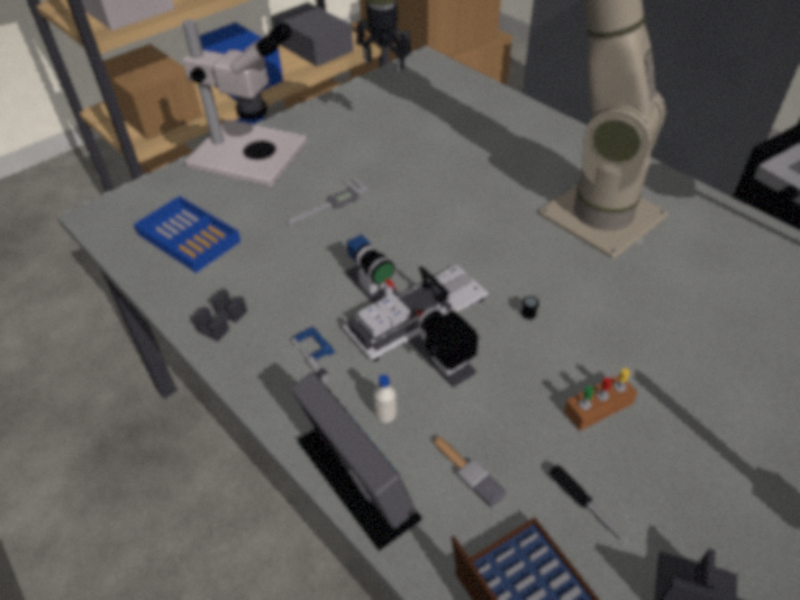

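The top view shows the masters at about green (214,352), red (208,371) and yellow (201,391) in the 800 px image. The nest is at about (408,285), the pointers at (380,311) and (433,316), and the handle at about (402,348). Next I enlarge the gauge and block for measurement.

```bash
cat > h.py <<'E'
import numpy as np
from workcell import manip
from scipy.spatial.transform import Rotation as R
def ray(name,u,v,z):
    "world point on plane height z seen at pixel (u,v)"
    m=manip.camera_model(name);K,Rm,t=[np.array(m[k]) for k in("intrinsics","R","t")]
    c=-Rm.T@t; d=Rm.T@np.linalg.inv(K)@[u,v,1]
    return c+d*(z-c[2])/d[2]
def wray(pose,u,v,z):
    m=manip.camera_model("wrist");K=np.array(m["intrinsics"]);T=np.array(m["tool_from_camera"])
    p,q=pose;Rt=R.from_quat(q).as_matrix()
    c=p+Rt@T[:3,3]; d=Rt@T[:3,:3]@np.linalg.inv(K)@[u,v,1]
    return c+d*(z-c[2])/d[2]
def shift(target,yawR=None):
    "offset/turn numbers for TCP target (world) and target rotation matrix"
    o=manip.get_obs();Rt=R.from_quat(o["ee_rot"])
    off=Rt.inv().apply(np.array(target)-o["position"])/0.2
    turn=(Rt.inv()*R.from_matrix(yawR)).as_rotvec()/np.radians(45) if yawR is not None else None
    return np.round(off,4),None if turn is None else np.round(turn,4)
E
python3 - <<'E'
import numpy as np,cv2
from h import *
print(R.from_quat(manip.get_obs()["ee_rot"]).as_matrix().round(3))
p=np.load("pics/top.npz")["p"][:,:,::-1]
a=cv2.resize(p[160:262,195:295],None,fx=5,fy=5,interpolation=cv2.INTER_CUBIC)
b=cv2.resize(p[212:264,118:156],None,fx=7,fy=7,interpolation=cv2.INTER_CUBIC)
c=np.zeros((510,500+266,3),np.uint8);c[:,:500]=a;c[:364,500:]=b
cv2.imwrite("pics/crop1.png",c)
E
```

```text
[[ 0.311 -0.     0.951]
 [-0.951  0.001  0.311]
 [-0.001 -1.    -0.   ]]
```

View pics/crop1.png

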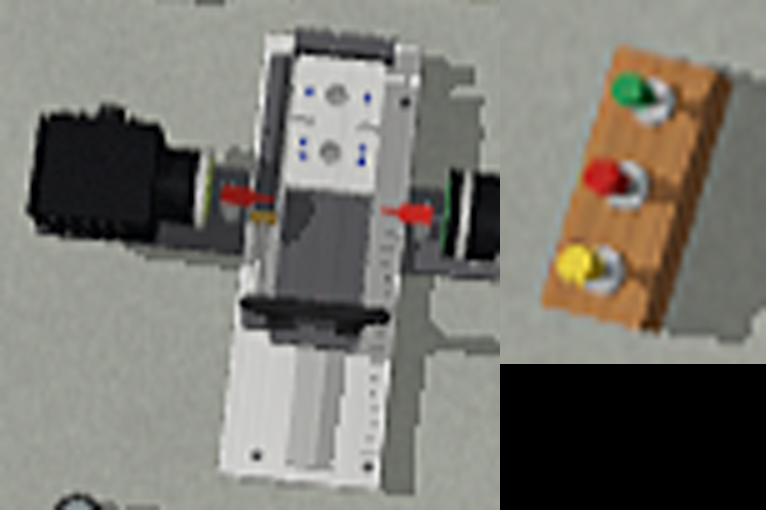

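Run:
```python
from h import *
def A(u,v,z):return ray("top",195+(u+.5)/5-.5,160+(v+.5)/5-.5,z)
def B(u,v,z):return ray("top",118+(u+.5)/7-.5,212+(v+.5)/7-.5,z)
P={k:A(*v) for k,v in dict(p1=(337,94,.066),p2=(330,152,.066),pL=(274,199,.069),pR=(380,211,.069),hL=(240,303,.08),hR=(390,317,.08),b1=(257,456,.022),b2=(368,467,.022)).items()}
P|={k:B(*v) for k,v in dict(g=(130,90,.088),r=(103,177,.088),y=(76,264,.088)).items()}
for k,v in P.items():print(k,v.round(4),"d",np.linalg.norm(v[:2]).round(3))
a=lambda d:np.degrees(np.arctan2(d[1],d[0])).round(2)
print(a(P["p1"]-P["p2"]),a(P["pL"]-P["pR"])-90,a(P["hL"]-P["hR"])-90,a(P["b1"]-P["b2"])-90,a(P["g"]-P["y"]))
print(np.linalg.norm(P["p1"]-P["p2"]),np.linalg.norm(P["g"]-P["r"]),np.linalg.norm(P["r"]-P["y"]))
```

```text
p1 [ 0.6747 -0.0883  0.066 ] d 0.68
p2 [ 0.6346 -0.0829  0.066 ] d 0.64
pL [ 0.6023 -0.0448  0.069 ] d 0.604
pR [ 0.593  -0.1157  0.069 ] d 0.604
hL [ 0.5305 -0.0216  0.08  ] d 0.531
hR [ 0.5197 -0.1205  0.08  ] d 0.533
b1 [ 0.4341 -0.0304  0.022 ] d 0.435
b2 [ 0.4256 -0.1054  0.022 ] d 0.438
g [0.5206 0.3285 0.088 ] d 0.616
r [0.4798 0.3398 0.088 ] d 0.588
y [0.4394 0.351  0.088 ] d 0.562
-7.7 -7.459999999999994 -6.25 -6.480000000000004 -15.46
0.04050167514297244 0.042360741984616895 0.04194442484069522
```

```bash
python3 -m pendant '{"offset":[[-0.2,-0.3,0.4],[-0.41,-0.45,0.98],[-0.41,-0.45,0.98],[-0.41,-0.45,0.98],[-0.41,-0.45,0.98]],"turn":[[0,-0.2,0],[0,-0.4,0],[0,-0.6,0],[0,-0.6,0],[0,-0.6,0]]}' 60 40
python3 - <<'E'
from h import *
print(manip.get_obs()["joint_pos"].round(3))
def yaw(a): 
    c,s=np.cos(np.radians(a)),np.sin(np.radians(a)); return np.array([[c,0,-s],[s,0,c],[0,-1,0]])
for t,a in (([.48,-.28,.32],-15),):print(shift(t,yaw(a)))
E
```

```text
clock: 0.72
position: [0.3585, -0.4523, 0.3218]
ee_rot: [-0.654, 0.267, -0.268, 0.655]
ft_force: [-0.1, -0.9, 0.1]
grip_width: 0.602
[ 1.03   0.207 -0.247  1.434  0.049  1.507  0.008]
(array([-0.171 ,  0.0108,  1.0403]), array([-0.002 , -0.6562,  0.0015]))
```

```bash
cat >> h.py <<'E'
def yaw(a): 
    c,s=np.cos(np.radians(a)),np.sin(np.radians(a)); return np.array([[c,0,-s],[s,0,c],[0,-1,0]])
E
python3 -m pendant '{"offset":[[-0.1,0,0.4],[-0.17,0,0.98],[-0.17,0,0.98],[-0.17,0,0.98],[-0.17,0,0.98],[-0.17,0,0.98]],"turn":[[0,-0.2,0],[0,-0.4,0],[0,-0.6,0],[0,-0.8,0],[0,-1,0],[0,-1,0]]}'
python3 - <<'E'
from h import *
for t,a in (([.50,-.08,.32],40),):print(shift(t,yaw(a)))
E
```

```text
clock: 1.48
position: [0.471, -0.2896, 0.3215]
ee_rot: [-0.707, -0.002, 0.002, 0.707]
ft_force: [0.4, -0.0, -0.0]
grip_width: 0.6
(array([0.1512, 0.0085, 1.0471]), array([-0.001 , -0.8813,  0.0012]))
```

```bash
python3 -m pendant '{"offset":[[0.3,0,0.4],[0.7,0.05,0.99],[0.7,0.05,0.99],[0.7,0.05,0.99],[0.7,0.05,0.99],[0.7,0.05,0.99],[0.7,0.05,0.99]],"turn":[[0,0,0],[0,0,0],[0,0,0],[0,0,0],[0,0,0],[0,0,0],[0,0,0]]}'
python3 - <<'E'
from h import *
import cv2
o=manip.get_obs();p,d=manip.camera("wrist")
np.savez("pics/w1.npz",p=p,d=d,pos=o["position"],q=o["ee_rot"])
cv2.imwrite("pics/w1.png",cv2.resize(p[:,:,::-1],(800,600),interpolation=cv2.INTER_CUBIC))
print(o["position"],manip.camera_model("wrist")["intrinsics"],o["joint_pos"].round(2))
E
```

```text
clock: 2.35
position: [0.6094, -0.0928, 0.3118]
ee_rot: [-0.707, -0.001, 0.0, 0.707]
ft_force: [0.6, -0.6, 0.3]
grip_width: 0.597
[ 0.60937683 -0.09284656  0.31176608] [[277.29789772   0.         247.95872311]
 [  0.         277.29789772 191.23973673]
 [  0.           0.           1.        ]] [ 0.52  0.34 -0.58  1.33  0.18  1.53 -0.05]
```

View pics/w1.png

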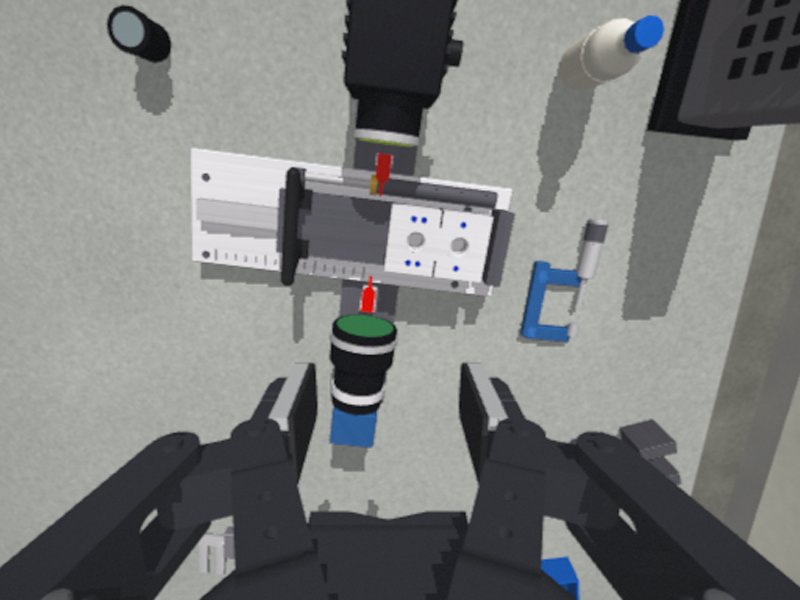

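The wrist view shows pocket 1 at (459,245), pocket 2 at (416,240), pointer tips at (380,193) and (371,277), and the handle bar from (293,172) to (288,282). I'll turn these into positions and cross-check them against the top view.

Run:
```python
from h import *
w=np.load("pics/w1.npz");pose=(w["pos"],w["q"])
for k,(u,v,z) in dict(p1=(459,245,.066),p2=(416,240,.066),d1a=(463,225,.066),d1b=(456,268,.066),d2a=(419,219,.066),d2b=(412.5,263.5,.066),pL=(380,193,.069),pR=(371,277,.069),hL=(293,172,.08),hR=(288,282,.08)).items():
    print(k,wray(pose,(u+.5)/1.5625-.5,(v+.5)/1.5625-.5,z).round(4))
for t,a in (([.55,.10,.32],35),([.50,.33,.30],74.5)):print(shift(t,yaw(a)))
```

```text
p1 [ 0.6737 -0.0854  0.066 ]
p2 [ 0.6349 -0.0809  0.066 ]
d1a [ 0.6764 -0.0675  0.066 ]
d1b [ 0.672  -0.1066  0.066 ]
d2a [ 0.6371 -0.0622  0.066 ]
d2b [ 0.6321 -0.1025  0.066 ]
pL [ 0.6027 -0.0397  0.069 ]
pR [ 0.5942 -0.1144  0.069 ]
hL [ 0.531  -0.0221  0.08  ]
hR [ 0.5206 -0.1163  0.08  ]
(array([-0.295 , -0.0404,  0.964 ]), array([-1.000e-04, -7.751e-01,  9.000e-04]))
(array([-0.5426,  0.0598,  2.1145]), array([ 2.0000e-04, -1.6529e+00,  1.0000e-03]))
```

```bash
python3 -m pendant '{"offset":[[-0.1,0,0.4],[-0.2,0,0.7],[-0.3,0,0.96],[-0.3,0,0.96],[-0.3,0,0.96],[-0.3,0,0.96],[-0.3,0,0.96]],"turn":[[0,-0.2,0],[0,-0.4,0],[0,-0.6,0],[0,-0.8,0],[0,-0.9,0],[0,-0.9,0],[0,-0.9,0]]}'
python3 - <<'E'
from h import *
for t,a in (([.5,.26,.30],74.5),):print(shift(t,yaw(a)))
E
```

```text
clock: 3.28
position: [0.5491, 0.0983, 0.312]
ee_rot: [0.664, 0.245, -0.244, -0.663]
ft_force: [0.1, 0.7, -0.2]
grip_width: 0.603
(array([0.337 , 0.0596, 0.7747]), array([ 9.000e-04, -7.574e-01,  6.000e-04]))
```

```bash
python3 -m pendant '{"offset":[[0.1,0,0.2],[0.25,0.1,0.6],[0.48,0.4,0.85],[0.48,0.4,0.85],[0.48,0.4,0.85],[0.48,0.4,0.85],[0.48,0.4,0.85]],"turn":[[0,-0.2,0],[0,-0.4,0],[0,-0.6,0],[0,-0.76,0],[0,-0.76,0],[0,-0.76,0],[0,-0.76,0]]}'
python3 - <<'E'
from h import *
import cv2
o=manip.get_obs();p,d=manip.camera("wrist")
np.savez("pics/w2.npz",p=p,d=d,pos=o["position"],q=o["ee_rot"])
cv2.imwrite("pics/w2.png",cv2.resize(p[:,:,::-1],(800,600),interpolation=cv2.INTER_CUBIC))
print(o["position"],o["joint_pos"].round(2))
E
```

```text
clock: 4.15
position: [0.5131, 0.2887, 0.2328]
ee_rot: [0.564, 0.428, -0.427, -0.563]
ft_force: [0.7, 0.6, 0.1]
grip_width: 0.6
[0.51313561 0.28873294 0.23277176] [ 0.14  0.39 -0.93  1.52  0.32  1.38  0.48]
```

View pics/w2.png

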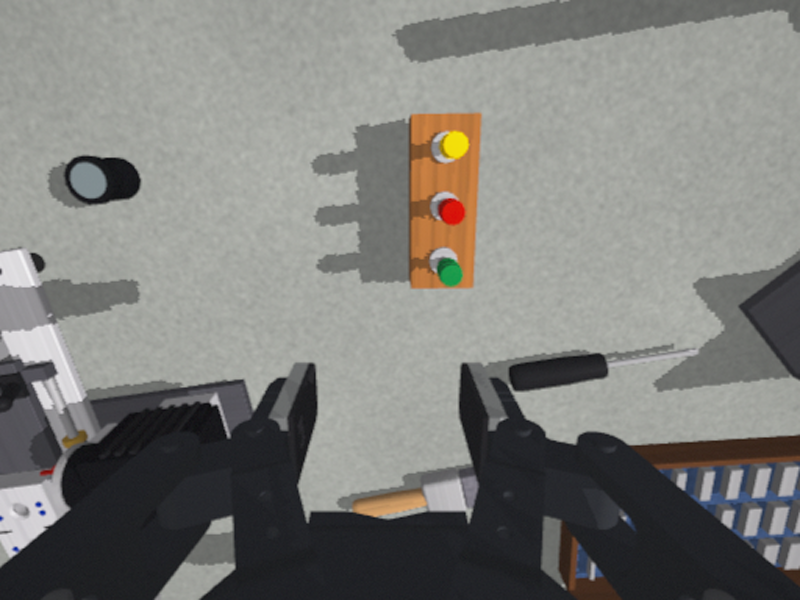

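The wrist view shows the heads at yellow (455,145), red (452,211) and green (450,272), with the row vertical in the picture, so the jaws are square to it.

Run:
```python
from h import *
import cv2
w=np.load("pics/w2.npz");pose=(w["pos"],w["q"])
hsv=cv2.cvtColor(w["p"],cv2.COLOR_RGB2HSV);S=hsv[:,:,1];H=hsv[:,:,0].astype(int)
def cen(u,v):
    h=H[round(v/1.5625),round(u/1.5625)]
    m=((abs(H-h)<6)&(S>150)).astype(np.uint8);n,l,s,c=cv2.connectedComponentsWithStats(m)
    i=l[round(v/1.5625),round(u/1.5625)];return c[i],s[i]
Q={}
for k,u,v in(("y",455,145),("r",452,211),("g",450,272)):
    c,s=cen(u,v);Q[k]=wray(pose,*c,.087);print(k,c.round(1),s,Q[k].round(4))
d=Q["g"]-Q["y"];print(np.degrees(np.arctan2(d[1],d[0])),np.linalg.norm(d))
print(shift([*Q["g"][:2],.15],yaw(74.5)))
```

```text
y [290.4  92.4] [281  84  19  18 260] [0.4401 0.3531 0.087 ]
r [288.9 135. ] [281 127  17  17 229] [0.4798 0.3425 0.087 ]
g [287.4 173.7] [280 166  16  17 196] [0.5189 0.3317 0.087 ]
-15.229599020942734 0.08165273779829542
(array([0.2139, 0.4138, 0.0299]), array([ 0.0028, -0.0014,  0.0008]))
```

```bash
python3 -m pendant '{"offset":[[0.214,0.2,0.03],[0.214,0.2,0.03],[0.214,0.42,0.03],[0.214,0.42,0.03],[0.214,0.42,0.03]],"turn":[[0,0,0],[0,0,0],[0,0,0],[0,0,0],[0,0,0]]}'
python3 - <<'E'
from h import *
import cv2
o=manip.get_obs();p,d=manip.camera("wrist")
np.savez("pics/w3.npz",p=p,d=d,pos=o["position"],q=o["ee_rot"])
hsv=cv2.cvtColor(p,cv2.COLOR_RGB2HSV);S=hsv[:,:,1];H=hsv[:,:,0].astype(int)
m=((abs(H-70)<15)&(S>120)).astype(np.uint8);n,l,s,c=cv2.connectedComponentsWithStats(m)
i=1+np.argmax(s[1:,4]);print(s[i],c[i]);q=wray((o["position"],o["ee_rot"]),*c[i],.085);print(q,shift([q[0],q[1],.059],yaw(74.6)),o["joint_pos"].round(2))
E
```

```text
clock: 4.82
position: [0.5198, 0.3315, 0.1508]
ee_rot: [0.564, 0.429, -0.426, -0.563]
ft_force: [0.8, 0.7, 0.2]
grip_width: 0.601
[239 191  20  26 411] [248.12652068 203.83698297]
[0.51907094 0.3327837  0.085     ] (array([0.0028, 0.4602, 0.0073]), array([ 0.0053, -0.0049,  0.003 ])) [ 0.02  0.52 -0.89  1.55  0.42  1.27  0.37]
```

```bash
python3 -m pendant '{"offset":[[0.002,0.2,0.005],[0.002,0.35,0.005],[0.002,0.455,0.005],[0.002,0.455,0.005],[0.002,0.455,0.005]],"turn":[[0,0,0],[0,0,0],[0,0,0],[0,0,0],[0,0,0]]}' && python3 -m pendant '{"offset":[[0,0,0],[0,0,0],[0,0,0],[0,0,0],[0,0,0]],"turn":[[0,0,0],[0,0,0],[0,0,0],[0,0,0],[0,0,0]]}' 0 40
```

```text
clock: 5.5
position: [0.5201, 0.3332, 0.0616]
ee_rot: [0.564, 0.43, -0.425, -0.563]
ft_force: [0.5, -0.3, 0.1]
grip_width: 0.597
clock: 6.12
position: [0.5205, 0.3332, 0.0622]
ee_rot: [0.564, 0.43, -0.425, -0.563]
ft_force: [-0.2, -3.0, 6.1]
grip_width: 0.175
```

```bash
python3 -m pendant '{"offset":[[0,-0.1,0],[0,-0.3,0],[0,-0.6,0],[0,-0.8,0],[0,-0.8,0],[0,-0.8,0],[0,-0.8,0]],"turn":[[0,0,0],[0,0,0],[0,0,0],[0,0,0],[0,0,0],[0,0,0],[0,0,0]]}'
python3 - <<'E'
from h import *
import cv2
p,d=manip.camera("wrist")
np.savez("pics/w4.npz",p=p,d=d)
hsv=cv2.cvtColor(p,cv2.COLOR_RGB2HSV);S=hsv[:,:,1];H=hsv[:,:,0].astype(int)
m=((abs(H-70)<15)&(S>120)).astype(np.uint8);n,l,s,c=cv2.connectedComponentsWithStats(m)
i=1+np.argmax(s[1:,4]);print(s[i],c[i])
print(shift([.6,.15,.23],yaw(83.5)),shift([.63,-.05,.23],yaw(83.5)))
E
```

```text
clock: 7.0
position: [0.5189, 0.3324, 0.2211]
ee_rot: [0.564, 0.429, -0.426, -0.563]
ft_force: [-0.3, -0.2, -0.9]
grip_width: 0.171
[ 233  238   31   50 1304] [247.97852761 263.11886503]
(array([-0.769 , -0.044 , -0.6362]), array([ 0.0062, -0.203 ,  0.003 ])) (array([-1.6915, -0.0446, -1.0501]), array([ 0.0062, -0.203 ,  0.003 ]))
```

```bash
python3 -m pendant '{"offset":[[-0.2,-0.02,-0.1],[-0.5,-0.04,-0.3],[-0.85,-0.04,-0.53],[-0.85,-0.04,-0.53],[-0.85,-0.04,-0.53],[-0.85,-0.04,-0.53]],"turn":[[0.006,-0.1,0.003],[0.006,-0.2,0.003],[0.006,-0.2,0.003],[0.006,-0.2,0.003],[0.006,-0.2,0.003],[0.006,-0.2,0.003]]}'
python3 - <<'E'
from h import *
print(shift([.63,-.06,.225],yaw(83.5)),manip.get_obs()["joint_pos"].round(2))
E
```

```text
clock: 7.8
position: [0.5746, 0.1412, 0.2287]
ee_rot: [-0.527, -0.471, 0.471, 0.528]
ft_force: [-0.6, 0.6, -0.2]
grip_width: 0.171
(array([-0.9678,  0.0177, -0.3902]), array([-0.001 , -0.0014,  0.0007])) [ 0.4   0.4  -0.92  1.52  0.32  1.38  0.91]
```

```bash
python3 -m pendant '{"offset":[[-0.4,0,-0.25],[-0.97,0.02,-0.6],[-0.97,0.02,-0.6],[-0.97,0.02,-0.6],[-0.97,0.02,-0.6],[-0.97,0.02,-0.6]],"turn":[[0,0,0],[0,0,0],[0,0,0],[0,0,0],[0,0,0],[0,0,0]]}'
python3 - <<'E'
from h import *
import cv2
o=manip.get_obs();p,d=manip.camera("wrist")
np.savez("pics/w5.npz",p=p,d=d,pos=o["position"],q=o["ee_rot"])
cv2.imwrite("pics/w5.png",cv2.resize(p[:,:,::-1],(800,600),interpolation=cv2.INTER_CUBIC))
print(o["position"],o["joint_pos"].round(2))
E
```

```text
clock: 8.55
position: [0.6714, -0.0625, 0.2244]
ee_rot: [-0.526, -0.472, 0.471, 0.528]
ft_force: [-0.7, 0.5, 0.3]
grip_width: 0.172
[ 0.67142873 -0.06248598  0.22436451] [ 0.56  0.57 -0.81  1.29  0.4   1.45  1.24]
```

View pics/w5.png

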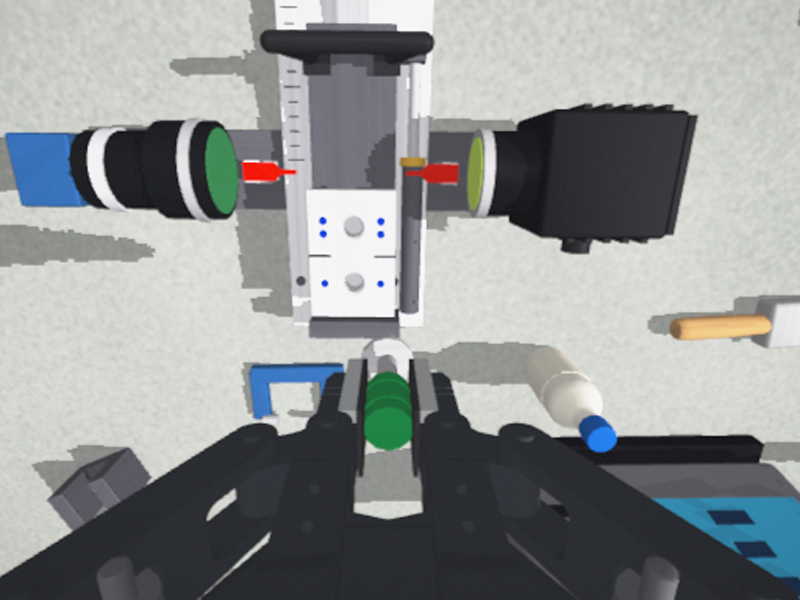

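This view is clear: pocket 1 is at (353,282), pocket 2 at (353,226), the line at y≈256, and the pointer tips at (296,172) and (404,174). I'll refine pocket positions from the blue dots.

Run:
```python
from h import *
import cv2
w=np.load("pics/w5.npz");pose=(w["pos"],w["q"]);p=w["p"].astype(int)
m=((p[:,:,2]-p[:,:,0]>40)&(p[:,:,2]-p[:,:,1]>40)).astype(np.uint8);m[:,:203]=0;m[:,248:]=0;m[:135]=0;m[190:]=0
n,l,s,c=cv2.connectedComponentsWithStats(m)
wt=np.clip(p[:,:,2]-p[:,:,0],0,None)
for i in range(1,n):
    ys,xs=np.where(cv2.dilate((l==i).astype(np.uint8),np.ones((3,3)))>0);k=wt[ys,xs]
    u,v=(xs*k).sum()/k.sum(),(ys*k).sum()/k.sum();print(round(u,2),round(v,2),wray(pose,u,v,.066).round(4))
f=lambda u,v,z:wray(pose,(u+.5)/1.5625-.5,(v+.5)/1.5625-.5,z).round(4)
print("tips",f(296,172,.069),f(404,174,.069),"line",f(317,255.5,.066),f(387,257,.066),"p1",f(353,282,.066),"p2",f(353,226,.066),"bar",f(262,42,.08),f(433,42,.08))
```

```text
206.11 140.86 [ 0.6273 -0.1014  0.066 ]
243.3 141.31 [ 0.6323 -0.0618  0.066 ]
206.37 149.23 [ 0.6362 -0.1025  0.066 ]
243.23 149.59 [ 0.6411 -0.063   0.066 ]
207.43 180.92 [ 0.6714 -0.1069  0.066 ]
243.12 181.23 [ 0.6763 -0.0672  0.066 ]
tips [ 0.5939 -0.1132  0.069 ] [ 0.6031 -0.0427  0.069 ] line [ 0.6511 -0.109   0.066 ] [ 0.6577 -0.0602  0.066 ] p1 [ 0.673  -0.0864  0.066 ] p2 [ 0.6335 -0.081   0.066 ] bar [ 0.5199 -0.118   0.08  ] [ 0.531  -0.0188  0.08  ]
```

Run:
```python
from h import *
print(shift([.6745,-.086,.125],yaw(83)))
```

```text
(array([-0.1169,  0.4979, -0.0292]), array([-0.0013,  0.0142,  0.0021]))
```

```bash
python3 -m pendant '{"offset":[[-0.117,0.1,-0.029],[-0.117,0.25,-0.029],[-0.117,0.4,-0.029],[-0.117,0.5,-0.029],[-0.117,0.5,-0.029],[-0.117,0.5,-0.029]],"turn":[[0,0.014,0.002],[0,0.014,0.002],[0,0.014,0.002],[0,0.014,0.002],[0,0.014,0.002],[0,0.014,0.002]]}'
python3 - <<'E'
from h import *
print(shift([.6745,-.086,.088],yaw(83)))
E
```

```text
clock: 9.35
position: [0.6751, -0.086, 0.1257]
ee_rot: [0.53, 0.469, -0.468, -0.529]
ft_force: [-0.6, 0.1, -1.2]
grip_width: 0.174
(array([-0.0006,  0.1883,  0.0029]), array([0.0006, 0.0003, 0.0003]))
```

```bash
python3 -m pendant '{"offset":[[0,0.05,0.003],[0,0.08,0.003],[0,0.11,0.003],[0,0.13,0.003],[0,0.15,0.003],[0,0.15,0.003]],"turn":[[0,0,0],[0,0,0],[0,0,0],[0,0,0],[0,0,0],[0,0,0]]}'
```

```text
clock: 10.1
position: [0.6741, -0.0864, 0.0951]
ee_rot: [-0.53, -0.468, 0.469, 0.53]
ft_force: [-1.3, -2.2, -1.3]
grip_width: 0.168
```

```bash
python3 -m pendant '{"offset":[[0,0.01,0],[0,0.02,0],[0,0.03,0],[0,0.04,0],[0,0.04,0]],"turn":[[0,0,0],[0,0,0],[0,0,0],[0,0,0],[0,0,0]]}'
```

```text
clock: 10.72
position: [0.6744, -0.0865, 0.0883]
ee_rot: [0.53, 0.468, -0.469, -0.529]
ft_force: [-5.0, -2.9, 8.6]
grip_width: 0.167
```

```bash
python3 -m pendant '{"offset":[[0,0,0],[0,0,0],[0,0,0],[0,-0.1,0],[0,-0.3,0],[0,-0.6,0],[0,-0.7,0],[0,-0.7,0],[0,-0.7,0]],"turn":[[0,0,0],[0,0,0],[0,0,0],[0,0,0],[0,0,0],[0,0,0],[0,0,0],[0,0,0],[0,0,0]]}' 40
python3 - <<'E'
from h import *
import cv2
o=manip.get_obs();p,d=manip.camera("wrist")
np.savez("pics/w6.npz",p=p,d=d,pos=o["position"],q=o["ee_rot"])
cv2.imwrite("pics/w6.png",cv2.resize(p[:,:,::-1],(800,600),interpolation=cv2.INTER_CUBIC))
print(o["joint_pos"].round(2))
E
```

```text
clock: 11.85
position: [0.6738, -0.0865, 0.227]
ee_rot: [-0.53, -0.468, 0.469, 0.53]
ft_force: [-0.5, -0.3, 0.3]
grip_width: 0.397
[ 0.58  0.58 -0.8   1.27  0.41  1.46  1.27]
```

View pics/w6.png

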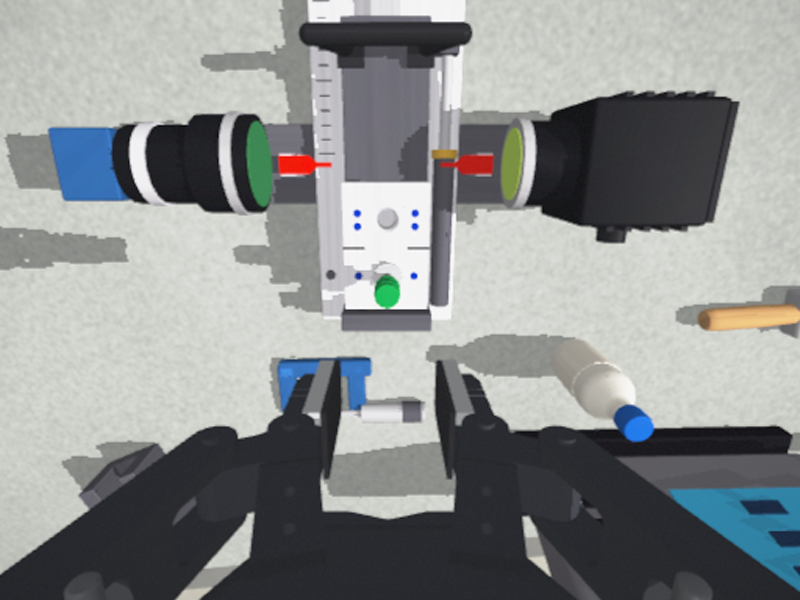

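Green stands upright in pocket 1 with its flange on the top face, head at (387,290); pocket 2 is empty at (387,218). Next I check the seated height with depth and plan the trip to red.

```bash
python3 - <<'E'
from h import *
w=np.load("pics/w6.npz");m=manip.camera_model("wrist");K=np.array(m["intrinsics"]);T=np.array(m["tool_from_camera"])
Rt=R.from_quat(w["q"]).as_matrix()
def pt(u,v):
    c=np.linalg.inv(K)@[u,v,1]*w["d"][v,u]; return (w["pos"]+Rt@(T[:3,:3]@c+T[:3,3])).round(4)
for n,u,v in(("head",247,187),("head",247,190),("flange",247,171),("nest",236,150)):print(n,pt(u,v))
print(shift([.480,.344,.227],yaw(74.6)))
E
python3 -m pendant '{"offset":[[0.3,0,0],[0.6,0,0.3],[0.98,0,0.6],[0.98,0,0.6],[0.98,0,0.6],[0.98,0,0.6],[0.98,0,0.6]],"turn":[[0,0.05,0],[0,0.1,0],[0,0.1,0],[0,0.1,0],[0,0.1,0],[0,0.1,0],[0,0.1,0]]}'
python3 - <<'E'
from h import *
print(shift([.480,.344,.20],yaw(74.6)))
E
```

```text
head [ 0.6722 -0.0865  0.1152]
head [ 0.6752 -0.0868  0.115 ]
flange [ 0.6672 -0.086   0.0696]
nest [ 0.6433 -0.0952  0.0658]
(array([ 2.0185e+00, -1.3000e-03,  1.2241e+00]), array([-0.0024,  0.1863, -0.0015]))
clock: 12.78
position: [0.579, 0.121, 0.2259]
ee_rot: [-0.548, -0.446, 0.448, 0.549]
ft_force: [0.6, -0.4, -0.4]
grip_width: 0.4
(array([0.9921, 0.1302, 0.7096]), array([-0.0037,  0.0834, -0.0021]))
```

```bash
python3 -m pendant '{"offset":[[0.3,0,0.2],[0.6,0.06,0.4],[0.99,0.13,0.71],[0.99,0.13,0.71],[0.99,0.13,0.71],[0.99,0.13,0.71],[0.99,0.13,0.71]],"turn":[[0,0.05,0],[-0.003,0.08,-0.002],[-0.003,0.08,-0.002],[-0.003,0.08,-0.002],[-0.003,0.08,-0.002],[-0.003,0.08,-0.002],[-0.003,0.08,-0.002]]}' 60
python3 - <<'E'
from h import *
import cv2
o=manip.get_obs();p,d=manip.camera("wrist")
hsv=cv2.cvtColor(p,cv2.COLOR_RGB2HSV);S=hsv[:,:,1];H=hsv[:,:,0].astype(int)
m=(((H<5)|(H>175))&(S>170)).astype(np.uint8);n,l,s,c=cv2.connectedComponentsWithStats(m)
i=1+np.argmax(s[1:,4]);print(s[i],c[i]);q=wray((o["position"],o["ee_rot"]),*c[i],.085);print(q,o["joint_pos"].round(2))
print(shift([.480,.344,.062],yaw(74.6)))
E
```

```text
clock: 13.65
position: [0.4813, 0.3419, 0.1998]
ee_rot: [-0.563, -0.428, 0.429, 0.563]
ft_force: [0.3, 0.0, 0.4]
grip_width: 0.598
[241 175  16  21 255] [248.12156863 185.07058824]
[0.47893337 0.34355627 0.085     ] [ 0.04  0.43 -0.95  1.56  0.35  1.33  0.36]
(array([0.0082, 0.6896, 0.0078]), array([-0.0005, -0.0004, -0.0005]))
```

```bash
python3 -m pendant '{"offset":[[0.008,0.15,0.007],[0.008,0.35,0.007],[0.008,0.5,0.007],[0.008,0.6,0.007],[0.008,0.69,0.007],[0.008,0.69,0.007],[0.008,0.69,0.007]],"turn":[[0,0,0],[0,0,0],[0,0,0],[0,0,0],[0,0,0],[0,0,0],[0,0,0]]}' && python3 -m pendant '{"offset":[[0,0,0],[0,0,0],[0,0,0],[0,0,0],[0,0,0]],"turn":[[0,0,0],[0,0,0],[0,0,0],[0,0,0],[0,0,0]]}' 0 40 && python3 -m pendant '{"offset":[[0,-0.1,0],[0,-0.3,0],[0,-0.6,0],[0,-0.8,0],[0,-0.8,0],[0,-0.8,0],[0,-0.8,0]],"turn":[[0,0,0],[0,0,0],[0,0,0],[0,0,0],[0,0,0],[0,0,0],[0,0,0]]}'
python3 - <<'E'
from h import *
print(shift([.63,-.081,.225],yaw(83)))
E
```

```text
clock: 14.58
position: [0.4806, 0.3444, 0.0629]
ee_rot: [-0.563, -0.429, 0.428, 0.563]
ft_force: [-0.0, 0.4, -0.2]
grip_width: 0.599
clock: 15.2
position: [0.4807, 0.3441, 0.0631]
ee_rot: [0.563, 0.429, -0.428, -0.562]
ft_force: [-0.9, -4.0, 5.5]
grip_width: 0.166
clock: 16.08
position: [0.4802, 0.3438, 0.222]
ee_rot: [0.563, 0.428, -0.429, -0.563]
ft_force: [0.1, -0.1, -0.7]
grip_width: 0.171
(array([-1.8481, -0.0137, -1.287 ]), array([-0.0007, -0.1873, -0.0011]))
```

```bash
python3 -m pendant '{"offset":[[-0.2,0,-0.1],[-0.5,0,-0.3],[-0.92,-0.01,-0.64],[-0.92,-0.01,-0.64],[-0.92,-0.01,-0.64],[-0.92,-0.01,-0.64],[-0.92,-0.01,-0.64]],"turn":[[0,-0.1,0],[0,-0.19,0],[0,-0.19,0],[0,-0.19,0],[0,-0.19,0],[0,-0.19,0],[0,-0.19,0]]}'
python3 - <<'E'
from h import *
print(shift([.6348,-.0814,.20],yaw(83)))
E
```

```text
clock: 16.95
position: [0.5539, 0.134, 0.224]
ee_rot: [-0.528, -0.469, 0.47, 0.529]
ft_force: [0.6, 0.3, -0.1]
grip_width: 0.172
(array([-1.022 ,  0.1196, -0.5279]), array([-0.0015,  0.006 , -0.0006]))
```

```bash
python3 -m pendant '{"offset":[[-0.3,0,-0.2],[-0.6,0,-0.4],[-1,0.06,-0.52],[-1,0.12,-0.52],[-1,0.12,-0.52],[-1,0.12,-0.52],[-1,0.12,-0.52]],"turn":[[0,0,0],[0,0,0],[0,0,0],[0,0,0],[0,0,0],[0,0,0],[0,0,0]]}'
python3 - <<'E'
from h import *
import cv2
o=manip.get_obs();p,d=manip.camera("wrist");pp=p.astype(int)
np.savez("pics/w7.npz",p=p,d=d,pos=o["position"],q=o["ee_rot"])
hsv=cv2.cvtColor(p,cv2.COLOR_RGB2HSV);S=hsv[:,:,1];H=hsv[:,:,0].astype(int)
for n,m in(("g",(abs(H-70)<15)&(S>120)),("r",((H<5)|(H>175))&(S>170))):
    n_,l,s,c=cv2.connectedComponentsWithStats(m.astype(np.uint8))
    for i in 1+np.argsort(-s[1:,4])[:2]:print(n,s[i],c[i].round(1))
print(shift([.6348,-.0814,.125],yaw(83)),o["joint_pos"].round(2))
E
```

```text
clock: 17.82
position: [0.6339, -0.0745, 0.2006]
ee_rot: [-0.528, -0.471, 0.471, 0.528]
ft_force: [-0.9, -0.4, -0.9]
grip_width: 0.169
g [145 122  19  56 829] [153.6 149.1]
r [ 233  236   31   49 1266] [248.  260.7]
r [168 142  35  13 312] [180.7 147.7]
(array([-0.0318,  0.3779, -0.0086]), array([-0.0005,  0.0095, -0.0003])) [ 0.64  0.5  -0.83  1.43  0.37  1.37  1.26]
```

```bash
python3 -m pendant '{"offset":[[-0.032,0.1,-0.008],[-0.032,0.25,-0.008],[-0.032,0.37,-0.008],[-0.032,0.38,-0.008],[-0.032,0.38,-0.008],[-0.032,0.38,-0.008]],"turn":[[0,0.009,0],[0,0.009,0],[0,0.009,0],[0,0.009,0],[0,0.009,0],[0,0.009,0]]}'
python3 - <<'E'
from h import *
print(shift([.6348,-.0814,.096],yaw(83)))
E
```

```text
clock: 18.62
position: [0.6353, -0.0814, 0.1257]
ee_rot: [0.53, 0.469, -0.468, -0.529]
ft_force: [-0.2, -0.6, -0.6]
grip_width: 0.177
(array([-0.0005,  0.1483,  0.0027]), array([ 0.0017,  0.0005, -0.0003]))
```

```bash
python3 -m pendant '{"offset":[[0,0.05,0.003],[0,0.08,0.003],[0,0.11,0.003],[0,0.13,0.003],[0,0.15,0.003],[0,0.15,0.003]],"turn":[[0,0,0],[0,0,0],[0,0,0],[0,0,0],[0,0,0],[0,0,0]]}'; python3 -m pendant '{"offset":[[0,0.01,0],[0,0.02,0],[0,0.03,0],[0,0.035,0],[0,0.035,0]],"turn":[[0,0,0],[0,0,0],[0,0,0],[0,0,0],[0,0,0]]}'
```

```text
clock: 19.38
position: [0.6345, -0.0815, 0.0953]
ee_rot: [0.53, 0.469, -0.469, -0.529]
ft_force: [-1.3, -0.8, -1.2]
grip_width: 0.176
clock: 20.0
position: [0.6348, -0.0816, 0.0891]
ee_rot: [0.53, 0.469, -0.468, -0.529]
ft_force: [-3.1, -1.9, 5.8]
grip_width: 0.171
```

```bash
python3 -m pendant '{"offset":[[0,0,0],[0,0,0],[0,0,0],[0,-0.1,0],[0,-0.3,0],[0,-0.6,0],[0,-0.7,0],[0,-0.7,0],[0,-0.7,0]],"turn":[[0,0,0],[0,0,0],[0,0,0],[0,0,0],[0,0,0],[0,0,0],[0,0,0],[0,0,0],[0,0,0]]}' 40
python3 - <<'E'
from h import *
import cv2
o=manip.get_obs();p,d=manip.camera("wrist")
np.savez("pics/w8.npz",p=p,d=d,pos=o["position"],q=o["ee_rot"])
cv2.imwrite("pics/w8.png",cv2.resize(p[:,:,::-1],(800,600),interpolation=cv2.INTER_CUBIC))
print(o["joint_pos"].round(2),shift([.525,-.068,.227],yaw(38)))
E
```

```text
clock: 21.12
position: [0.634, -0.0816, 0.2279]
ee_rot: [0.53, 0.468, -0.469, -0.529]
ft_force: [-0.7, 0.2, -1.4]
grip_width: 0.395
[ 0.65  0.49 -0.83  1.39  0.36  1.42  1.27] (array([0.0012, 0.0034, 0.5489]), array([-6.0000e-04,  1.0001e+00, -1.4000e-03]))
```

View pics/w8.png

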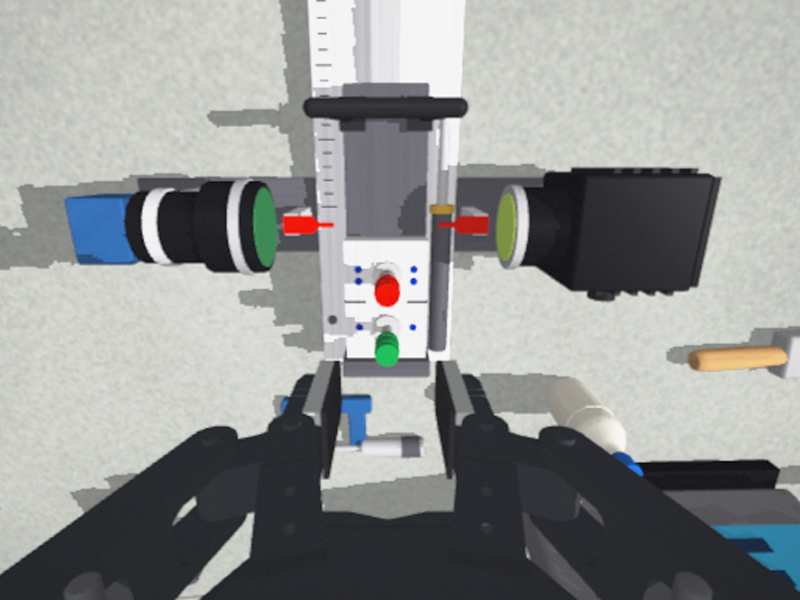

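Both masters stand in their pockets: red head at (387,290), green at (387,350). The line is at y≈301, the pointer tips at (333,225) and (437,225), and the bar at y≈107. Now for the travel, measured from several views, and depths.

Run:
```python
from h import *
g=np.array([np.cos(np.radians(-6.8)),np.sin(np.radians(-6.8))])
for n,L,T,B in(("w5",((317,255.5),(387,257)),((296,172),(404,174)),((262,42),(433,42))),
             ("w6",((353,248),(419,248)),((330,165),(441,165)),((300,33),(471,33))),
             ("w8",((354,301),(417,301)),((333,225),(437,225)),((304,107),(467,107))),
             ("w1",((442,208),(434,276)),((380,193),(371,277)),((293,172),(288,282)))):
    w=np.load(f"pics/{n}.npz");pose=(w["pos"],w["q"])
    f=lambda q,z:np.mean([wray(pose,(u+.5)/1.5625-.5,(v+.5)/1.5625-.5,z) for u,v in q],0)[:2]
    l,t,b=f(L,.066),f(T,.069),f(B,.08);print(n,l.round(4),t.round(4),b.round(4),"travel",((l-t)@g).round(4),"l-bar",((l-b)@g).round(4))
w=np.load("pics/w8.npz");m=manip.camera_model("wrist");K=np.array(m["intrinsics"]);T=np.array(m["tool_from_camera"])
Rt=R.from_quat(w["q"]).as_matrix()
def pt(u,v):
    c=np.linalg.inv(K)@[u,v,1]*w["d"][v,u]; return (w["pos"]+Rt@(T[:3,:3]@c+T[:3,3])).round(4)
for n,u,v in(("redtop",247,188),("greentop",247,225),("fl",247,170)):print(n,pt(u,v))
```

```text
w5 [ 0.6544 -0.0846] [ 0.5985 -0.078 ] [ 0.5254 -0.0684] travel 0.0563 l-bar 0.1299
w6 [ 0.654  -0.0846] [ 0.5985 -0.0779] [ 0.5251 -0.0687] travel 0.056 l-bar 0.1299
w8 [ 0.6537 -0.0849] [ 0.5981 -0.0783] [ 0.5251 -0.0688] travel 0.056 l-bar 0.1296
w1 [ 0.6556 -0.0843] [ 0.5995 -0.078 ] [ 0.5268 -0.0701] travel 0.0565 l-bar 0.1296
redtop [ 0.6335 -0.0817  0.1161]
greentop [ 0.6723 -0.0865  0.1148]
fl [ 0.6266 -0.081   0.0699]
```

```bash
python3 -m pendant '{"offset":[[0,0,0.2],[0,0,0.4],[0,0,0.545],[0,0,0.545],[0,0,0.545],[0,0,0.545],[0,0,0.545]],"turn":[[0,0.2,0],[0,0.4,0],[0,0.6,0],[0,0.8,0],[0,1,0],[0,1,0],[0,1,0]]}' 60
python3 - <<'E'
from h import *
print(shift([.526,-.068,.16],yaw(-7)))
E
```

```text
clock: 22.05
position: [0.5255, -0.0682, 0.227]
ee_rot: [-0.668, -0.231, 0.232, 0.668]
ft_force: [0.5, 0.3, -0.5]
grip_width: 0.6
(array([ 0.0034,  0.3352, -0.001 ]), array([-4.0000e-04,  1.0049e+00, -2.7000e-03]))
```

```bash
python3 -m pendant '{"offset":[[0.003,0,0],[0.003,0.1,0],[0.003,0.2,0],[0.003,0.34,0],[0.003,0.34,0],[0.003,0.34,0],[0.003,0.34,0]],"turn":[[0,0.2,0],[0,0.4,0],[0,0.6,0],[0,0.8,0],[0,1,0],[0,1,0],[0,1,0]]}'
python3 - <<'E'
from h import *
print(shift([.526,-.068,.0625],yaw(-7)),manip.get_obs()["joint_pos"].round(2))
E
```

```text
clock: 22.92
position: [0.526, -0.0678, 0.1592]
ee_rot: [0.706, -0.041, 0.04, -0.706]
ft_force: [0.6, -0.4, 0.4]
grip_width: 0.604
(array([ 0.0008,  0.4836, -0.0006]), array([ 0.0005,  0.0108, -0.0021])) [ 0.65  0.25 -0.69  1.77  0.17  1.18 -0.2 ]
```

```bash
python3 -m pendant '{"offset":[[0,0.15,0],[0,0.3,0],[0,0.42,0],[0,0.48,0],[0,0.48,0],[0,0.48,0]],"turn":[[0,0.01,0],[0,0.01,0],[0,0.01,0],[0,0.01,0],[0,0.01,0],[0,0.01,0]]}' && python3 -m pendant '{"offset":[[0,0,0],[0,0,0],[0,0,0],[0,0,0],[0,0,0],[0,0,0]],"turn":[[0,0,0],[0,0,0],[0,0,0],[0,0,0],[0,0,0],[0,0,0]]}' 0 60
python3 - <<'E'
from h import *
o=manip.get_obs();t=R.from_quat(o["ee_rot"]).as_matrix();print(t.round(3));print(shift(o["position"]-.056*np.array([.9926,-.1219,0]),yaw(-7)))
E
```

```text
clock: 23.68
position: [0.5266, -0.0679, 0.0643]
ee_rot: [0.706, -0.043, 0.043, -0.706]
ft_force: [0.0, 0.3, 0.5]
grip_width: 0.601
clock: 24.42
position: [0.5256, -0.0678, 0.0649]
ee_rot: [0.706, -0.043, 0.042, -0.705]
ft_force: [-8.7, 1.3, 12.4]
grip_width: 0.118
[[ 0.993 -0.002  0.121]
 [-0.121 -0.001  0.993]
 [-0.002 -1.    -0.001]]
(array([-0.28  ,  0.0006,  0.0004]), array([ 0.0017,  0.0017, -0.0027]))
```

```bash
python3 -m pendant '{"offset":[[-0.01,0,0],[-0.03,0,0],[-0.06,0,0],[-0.09,0,0],[-0.12,0,0],[-0.15,0,0],[-0.18,0,0],[-0.21,0,0],[-0.24,0,0],[-0.265,0,0],[-0.28,0,0],[-0.28,0,0]],"turn":[[0,0,0],[0,0,0],[0,0,0],[0,0,0],[0,0,0],[0,0,0],[0,0,0],[0,0,0],[0,0,0],[0,0,0],[0,0,0],[0,0,0]]}'
python3 - <<'E'
from h import *
import cv2
o=manip.get_obs();p,d=manip.camera("wrist")
np.savez("pics/w9.npz",p=p,d=d,pos=o["position"],q=o["ee_rot"])
p2,d2=manip.camera("top")
a=cv2.resize(p[:,:,::-1],(512,384));b=cv2.resize(p2[160:240,205:290,::-1],None,fx=3.3,fy=3.3,interpolation=cv2.INTER_CUBIC)
c=np.zeros((384,512+b.shape[1],3),np.uint8);c[:,:512]=a;c[:b.shape[0],512:]=b
cv2.imwrite("pics/w9.png",c);print(b.shape,o["joint_pos"].round(2))
E
```

```text
clock: 25.92
position: [0.4708, -0.0611, 0.0651]
ee_rot: [0.706, -0.043, 0.043, -0.705]
ft_force: [7.5, -0.5, -8.1]
grip_width: 0.116
(264, 280, 3) [ 0.66  0.25 -0.69  2.    0.19  0.96 -0.24]
```

View pics/w9.png

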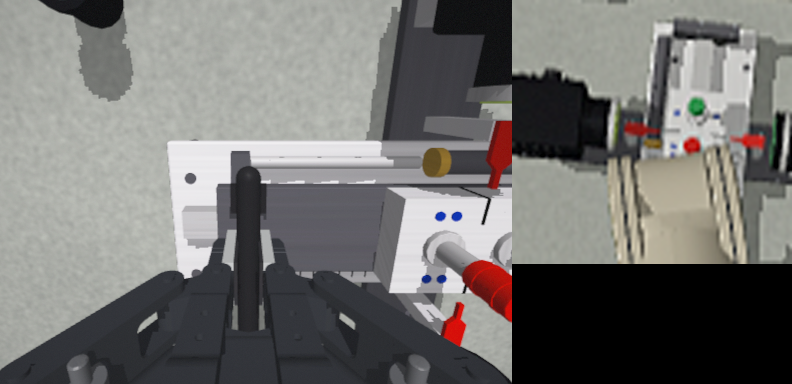

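The slide is drawn out and the grip is holding; the line's ends are near the pointer tips, about (490,192) and (464,291) against (495,187) and (462,304). I'll enlarge that for the final correction.

Run:
```python
import numpy as np,cv2
w=np.load("pics/w9.npz")["p"][:,:,::-1]
a=cv2.resize(w[170:220,442:512],None,fx=5.6,fy=5.6,interpolation=cv2.INTER_CUBIC)
b=cv2.resize(w[270:320,432:502],None,fx=5.6,fy=5.6,interpolation=cv2.INTER_CUBIC)
cv2.imwrite("pics/w9c.png",np.vstack([a,b]));print(a.shape)
```

```text
(280, 392, 3)
```

View pics/w9c.png

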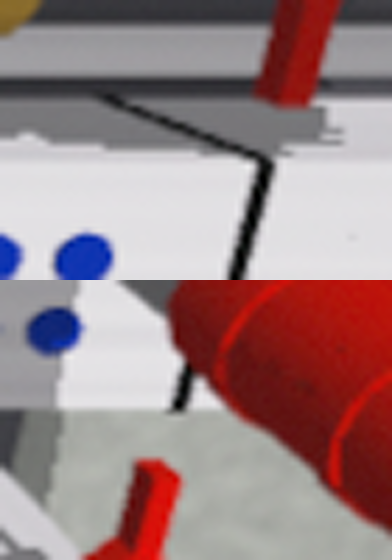

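Run:
```python
from h import *
w=np.load("pics/w9.npz");pose=(w["pos"],w["q"])
g=np.array([np.cos(np.radians(-6.9)),np.sin(np.radians(-6.9)),0])
A=lambda u,v,z:wray(pose,442+(u+.5)/5.6-.5,170+(v+.5)/5.6-.5,z)
B=lambda u,v,z:wray(pose,432+(u+.5)/5.6-.5,270+(v+.5-280)/5.6-.5,z)
P=dict(lL=A(266,163,.066),lR=B(180,407,.066),tL=A(283,102,.069),tR=B(158,463,.069),d1=A(84,258,.066),d2=B(54,331,.066))
for k,v in P.items():print(k,v.round(4),(v@g).round(4))
print("line-mark",(P["lL"]+P["lR"]-P["tL"]-P["tR"])@g/2)
```

```text
lL [ 0.6023 -0.0481  0.066 ] 0.6038
lR [ 0.5953 -0.107   0.066 ] 0.6039
tL [ 0.6005 -0.0408  0.069 ] 0.601
tR [ 0.5913 -0.1113  0.069 ] 0.6004
d1 [ 0.586 -0.056  0.066] 0.5885
d2 [ 0.5811 -0.0957  0.066 ] 0.5884
line-mark 0.003102459120654089
```

```bash
python3 -m pendant '{"offset":[[-0.004,0,0],[-0.008,0,0],[-0.01,0,0],[-0.01,0,0],[-0.01,0,0],[-0.01,0,0]],"turn":[[0,0,0],[0,0,0],[0,0,0],[0,0,0],[0,0,0],[0,0,0]]}'
python3 - <<'E'
from h import *
import cv2
o=manip.get_obs();p,d=manip.camera("wrist");s,_=manip.camera("scene")
np.savez("pics/w10.npz",p=p,d=d,pos=o["position"],q=o["ee_rot"])
a=cv2.resize(p[170:320,432:512,::-1],None,fx=4,fy=4,interpolation=cv2.INTER_CUBIC)
b=cv2.resize(s[160:240,215:315,::-1],None,fx=4.5,fy=4.5,interpolation=cv2.INTER_CUBIC)
c=np.zeros((600,320+450,3),np.uint8);c[:,:320]=a;c[:360,320:]=b
cv2.imwrite("pics/w10.png",c);print(o["joint_velocities"].round(4))
E
```

```text
clock: 26.78
position: [0.4699, -0.061, 0.0651]
ee_rot: [0.706, -0.042, 0.044, -0.706]
ft_force: [7.8, -0.4, -9.5]
grip_width: 0.11
[-0.0008 -0.0011 -0.0005 -0.0005  0.0023 -0.0005 -0.0005]
```

View pics/w10.png

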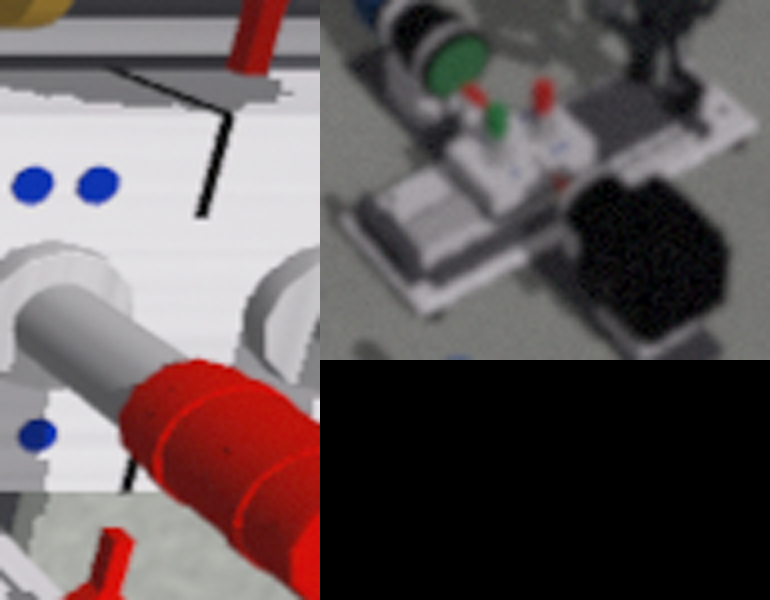

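```bash
python3 -m pendant '{"offset":[[-0.004,0,0],[-0.008,0,0],[-0.008,0,0],[-0.008,0,0],[-0.008,0,0],[-0.008,0,0],[-0.008,0,0],[-0.008,0,0]],"turn":[[0,0,0],[0,0,0],[0,0,0],[0,0,0],[0,0,0],[0,0,0],[0,0,0],[0,0,0]]}'
python3 - <<'E'
from h import *
import cv2
o=manip.get_obs();p,d=manip.camera("wrist");pp=p.astype(int)
pose=(o["position"],o["ee_rot"])
m=((pp[:,:,2]-pp[:,:,0]>60)&(pp[:,:,2]-pp[:,:,1]>60)).astype(np.uint8);m[:,:420]=0
n,l,s,c=cv2.connectedComponentsWithStats(m);g=np.array([.9928,-.1201,0])
print([(wray(pose,*c[i],.066)@g).round(4) for i in range(1,n) if s[i,4]>15],"tcp",o["position"]@g)
manip.hand_in()
E
```

```text
clock: 27.88
position: [0.4692, -0.061, 0.0651]
ee_rot: [0.706, -0.041, 0.044, -0.706]
ft_force: [6.3, -0.9, -8.5]
grip_width: 0.12
[np.float64(0.5779), np.float64(0.5868), np.float64(0.5776), np.float64(0.5868)] tcp 0.47309849530582154
the job is handed in; nothing more can be done
```

The job is done and handed in at 27.9 s. The green master is in pocket 1, the red one is in pocket 2, and yellow stayed in the block. The slide is drawn out and held by the gripped handle with its line at the pointers.

**Masters:** After each release, the wrist depth put the head tops at about 115–116 mm and the flange tops at about 70 mm. Both match fully seated masters (116 mm and 70 mm).

**Line position:** At hand-in I had drawn the slide about 56.8 mm, by tool movement. Four earlier wrist views put the pointers 56.0–56.5 mm from the line's home. The last close-up was oblique and disagreed slightly: after 56.1 mm of pull it still suggested the line was about 1 mm short. I added a final 0.7 mm as a compromise, so I estimate the line is within about 1 mm of the pointers, against the 4 mm allowed.

**Grip and rest:** The gripper is shut on the bar at a commanded 60 N, and the wrist force along the guide is about 6–8 N, which fits the spring. The arm was at rest just before the last 0.7 mm adjustment, which then ended in a 0.75 s hold.

**Not checked:** I did not measure the other bench items or the yellow master again at the end. No call showed a wrist force above about 15 N, and the arm stayed clear of the lamp house and lens.

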